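# Load two sample vials into the tube magazine

## Robot

A 6-joint arm with a two-finger parallel gripper is mounted at the origin on a cart in front of the work surface, level with it; the furniture and walls round the work are solid. World frame = base frame: x ahead of the robot, y to its left, z up, the work surface at z = 0. Lengths are in m, angles in rad, forces in N, time in s.
With the tool pointing down it reaches from about 0.325 to 0.775 m from the base axis. Payload 5.5 kg.
Tool frame: the origin (TCP) lies at the very end of the fingers, on their centre line; the grasp point (between the pads) lies bot.hold_point_z behind it (bot.hold_point_z is the distance from the TCP to the grasp point, in m); z points along the fingers, y is the direction in which the jaws open and shut (so a half turn about z gives the same grasp; the last joint's range is limited). The gripper opens to 85 mm and grips with 20 to 120 N. Pads are 22 mm wide; open, the fingers measure 114 mm over their backs; the gripper's body (76 mm by 85 mm) begins 54 mm behind the grasp point. The pads swing forward as they close: fully open they stand 13 mm farther back than shut.
Start: joints at [-1.275, 0.091, 1.231, -0, 1.82, -0.057], TCP at [0.207, -0.563, 0.231] pointing down, gripper open.
Joint ranges: [-2.87, 2.87], [-0.86, 2.18], [0.17, 2.46], [-1.51, 4.65], [0.06, 2.69], [-2.65, 2.65]. Speed limits (rad/s): [2.57, 2.57, 3.01, 3.14, 3.14, 3.14].

## Interface

Orientations are given as a unit quaternion [x, y, z, w].
In Python, from station import get_state, snapshot, get_calibration, bot, look_for gives the robot as it stands. The module is installed in compiled form; this text tells all that it offers.
- The arm moves only by the shell command python3 -m crank 'ROWS' [FORCE]. ROWS is JSON, one flat list of numbers, 5 for each row, row after row: the shift along the tool's x, y, z in m, then the turn about the tool's z in rad, then the gripper command: -1 is fully open, 1 is shut, values between are in proportion. In form: [x, y, z, yaw, claw, x, y, z, yaw, claw, ...]. A call has 1 to 8 rows; each row shifts and turns the commanded pose from where the row before left it, along the tool's axes as they then stand; what a row does not reach is not made up. A row lasts 1/12 s, in which the tool goes at most 41.7 mm and 7.16 degrees, less where a joint would pass 70% of its speed; a pose out of reach is approached as far as the arm can. A call with a gripper value outside its range is refused whole. The fingers move at their own pace and stop on an object; FORCE is the grip in N (left out, the last holds). Time passes only in rows, so rows that do not move let the fingers close. It gives the time, the measured TCP pose, the force and the opening at its end, in the units of the state.
- get_state(): the state, without advancing time (a new reading comes with each control period).
- snapshot(name): name is "scene" or "top" or "wrist"; returns the picture (420x560x3 uint8, red, green, blue); there is no depth.
- get_calibration(name): a dict with "fx", "fy", "cx", "cy" (pixels), "distortion" ([k1, k2, p1, p2, k3] as OpenCV has them; the pictures are not rectified), "R" (3x3) and "t" (3): a world point X has camera coordinates R X + t. Camera axes: x right, y down, z forward; pixel columns grow to the right and rows downward; lengths in m; the calibration is good to about 2 mm. A picture is of the moment at which its call begins: read the wrist's pose just before it. get_calibration takes no time and is no camera call; for the wrist camera it gives the pose at the moment of the call.
- bot.close_job(): hands the job in, once; it reports no verdict.
Trained networks look in the newest picture that a camera, given by its name, has taken for a name from the list of things; names that differ only in an ending like _2 or _b are one class to them, and where a whole thing is asked for, a point or a joint stands for the part that bears it (a point fixed in the world has none). Each returns a list of dicts, best first, with "score" (0 to 1); they miss things now and then, are a little off and sometimes report something else, mostly with a low value. They report only what shows in the picture. A call takes as long as a camera call. They do not tell look-alikes from the thing itself.
- look_for(camera, thing): "bbox" ([left, top, right, bottom] in pixels, round what is visible of it).
The state is a dict: "t": time; "qpos": joint angles; "joint_vel": joint speeds; "joint_efforts": joint torques, N m; "position": TCP position; "tcp_rot": TCP orientation; "contact_force": force on the tool from outside, world axes, zero at the start; "torque": the same for the moment, N m; "finger_gap": finger opening in m.
Only numpy, scipy, OpenCV 4.12 (cv2) and the standard library are available. Lean on these libraries where they do the work, as an engineer would, in place of code of your own. Each camera call takes 0.05 s, during which the arm holds its last target.

## Task

Load the two small capped sample vials, one after the other and in either order, cap upwards, into the upright tube magazine through its funnel mouth, so that they stand end to end in the tube, the first on the bottom and the second on top of it.

Things in the scene. Friction and masses are not known exactly. Their poses are not given: they have to be found in the camera images.
- vial_a_centre (a point): Centre (21 mm above its foot) of a small glass sample vial that stands upright on the bench: 16 mm in diameter, 42 mm tall with a flat cap 14 mm wide, amber glass, about 12 to 17 g. z points up along the vial. It stands nearest the robot, left or right, its place exchanged at random with the other vial's.
- vial_b_centre (a point): Centre (21 mm above its foot) of the other small sample vial, clear glass, same size and weight; z points up along the vial.
- magazine_mouth (a point): Centre of the magazine's top rim, z up, 124 mm above the bench; fixed, upright. A grey funnel, 56 mm wide inside at the rim (62 outside), narrows over 24 mm of depth to a clear tube of 22 mm bore (28 outside) whose closed bottom lies 114 mm below the rim; foot plate 90x90x10 mm. A vial let go upright with its foot in or just above the throat drops by itself; two stacked end 30 mm below the rim.
There are look-alikes about, which are no part of the job. Leave any green or purple look-alike of the part that bears magazine_mouth alone.

How it is judged:
By the outcome, as a careful person would: the job done as asked, in the order asked, and still so for the second after the job is handed in, with the robot touching nothing.
It also fails if it takes over 48 s, if anything falls off the work surface, if the arm or the gripper's body presses on something with over 40 N, if the wrist force passes 120 N, or if a joint passes its speed limit or range.

## Working session

There is one attempt and no reset: what is moved stays moved. The work goes in short steps, Python scripts to look and compute and a shell command to move; the robot and the scene stay as the last step left them, time stands still between calls to the robot, and variables do not carry over. Pictures are saved under pics/ and viewed, and the job is handed in when it is done.

```bash
mkdir -p pics
cat > h.py <<'E'
import numpy as np,cv2
from station import get_state,snapshot,get_calibration,bot,look_for
def save(n,f):
    im=snapshot(n); cv2.imwrite('pics/'+f,im[:,:,::-1]); return im
def ray(c,uv):
    K=np.array([[c['fx'],0,c['cx']],[0,c['fy'],c['cy']],[0,0,1.]])
    p=cv2.undistortPoints(np.array([[uv]],float),K,np.array(c['distortion'],float))[0,0]
    R=np.array(c['R']);t=np.array(c['t'])
    return -R.T@t, R.T@np.array([p[0],p[1],1])
def atz(c,uv,z):
    o,d=ray(c,uv); return o+d*(z-o[2])/d[2]
def proj(c,X):
    K=np.array([[c['fx'],0,c['cx']],[0,c['fy'],c['cy']],[0,0,1.]])
    R=np.array(c['R']);t=np.array(c['t'],float)
    return cv2.projectPoints(np.atleast_2d(np.array(X,float)),cv2.Rodrigues(R)[0],t,K,np.array(c['distortion'],float))[0][:,0]
E
python3 - <<'E'
from h import *
s=get_state();print(s, bot.hold_point_z)
for n in ['scene','top']:
    save(n,n+'0.png')
    c=get_calibration(n);print(n,-np.array(c['R']).T@np.array(c['t']))
    for th in ['vial_a_centre','vial_b_centre','magazine_mouth']:
        for d in look_for(n,th)[:5]: print(n,th,np.round(d['bbox'],1),round(d['score'],2))
E
```

```text
{'t': 0.0, 'qpos': array([-1.27468872e+00,  9.18783069e-02,  1.23190874e+00, -2.61546071e-05,
        1.81977991e+00, -5.67214527e-02]), 'joint_vel': array([-5.49438802e-04, -1.53458800e-05, -6.20236821e-04,  4.44778155e-04,
       -1.51984802e-04,  1.15106423e-03]), 'joint_efforts': array([-4.33817684e-05, -4.58729696e+01, -4.18025637e+01,  2.80985722e-05,
        1.19634930e-02,  1.64904463e-05]), 'position': array([ 0.20722813, -0.56277731,  0.23012631]), 'tcp_rot': array([ 9.84479357e-01,  1.75497641e-01, -1.30459524e-04, -9.78572747e-04]), 'contact_force': array([-0.29911689,  0.00872477, -0.68226314]), 'torque': array([0.00018086, 0.04524602, 0.02883752]), 'finger_gap': 0.08546601445371543} 0.0187
scene [ 0.09227028 -0.52964684  0.45286783]
scene vial_a_centre [312.9 302.  327.2 331.9] 0.71
scene vial_a_centre [263.2 258.9 271.5 280.8] 0.23
scene vial_b_centre [265.8 259.2 272.9 282.9] 0.62
scene magazine_mouth [213.6 161.4 257.4 210.6] 0.9
scene magazine_mouth [176.2 206.  237.7 280.1] 0.71
top [0.43937144 0.12792856 0.94394646]
top magazine_mouth [127.1 167.5 181.3 209.7] 0.91
top magazine_mouth [240.7 247.6 282.2 289.4] 0.77
top magazine_mouth [279.9 154.2 330.9 205.7] 0.64
```

View pics/scene0.png

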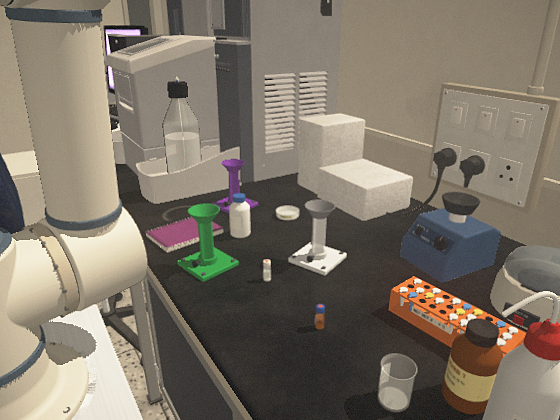

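View pics/top0.png

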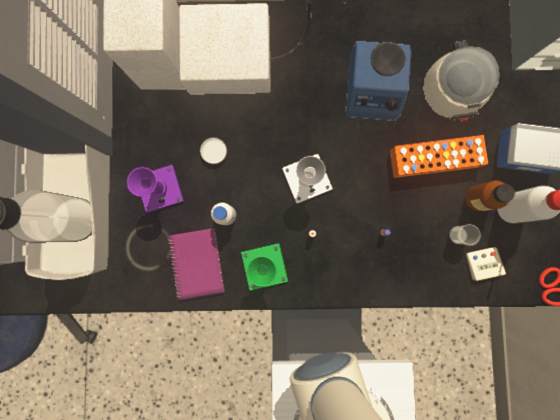

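The scene view shows the clear vial at about (267,270), the amber one at (320,316) and the grey magazine at (318,235). In the top view they are at (312,234), (385,232) and (311,169). I'll zoom in to refine these positions.

Run:
```python
from h import *
im=cv2.imread('pics/top0.png')
a=cv2.resize(im[150:260,275:405],None,fx=6,fy=5,interpolation=cv2.INTER_CUBIC)
a=cv2.resize(im[150:250,275:405],None,fx=6,fy=6,interpolation=cv2.INTER_CUBIC)
cv2.imwrite('pics/topz.png',a)
im=cv2.imread('pics/scene0.png')
a=cv2.resize(im[195:335,240:360],None,fx=4,fy=4,interpolation=cv2.INTER_CUBIC)
cv2.imwrite('pics/scenez.png',a)
```

```text
(no output)
```

View pics/topz.png

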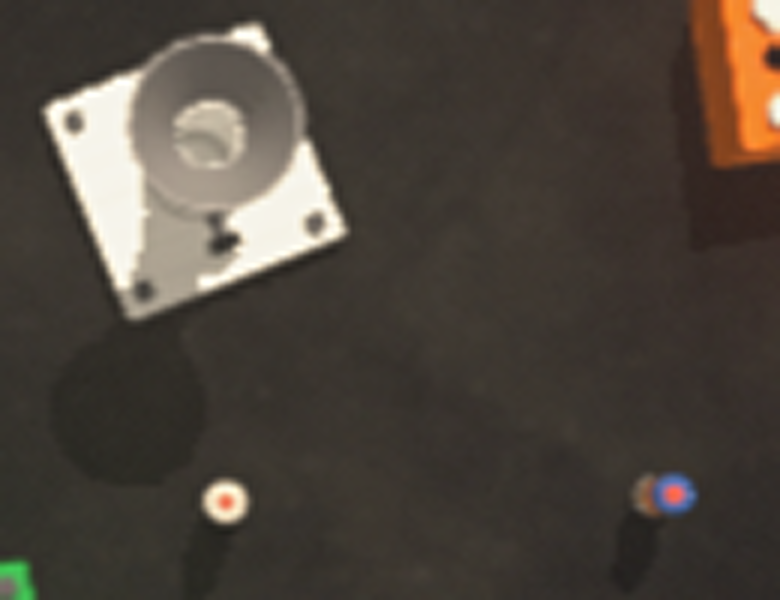

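View pics/scenez.png

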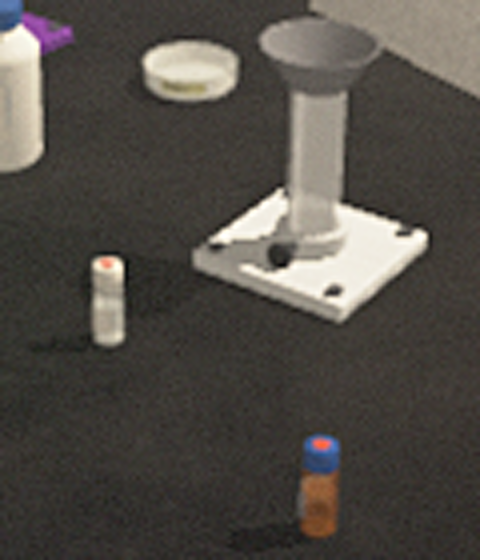

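Run:
```python
from h import *
c=get_calibration('top')
A=atz(c,(387.1,232.1),.042);B=atz(c,(312.2,233.2),.042);M=atz(c,(310.6,170.2),.124)
print(A,B,M)
s=get_calibration('scene')
print(proj(s,[A,B,M,A*[1,1,0],B*[1,1,0]]))
# scene-measured: 
z=lambda x,y:(240+(x+.5)/4-.5,195+(y+.5)/4-.5)
print('meas',z(321,445),z(107,263),z(320,44))
for p,h in [((321,445),.042),((107,263),.042),((320,44),.124)]: print(atz(s,z(*p),h))
for n,P in zip('ABM',(A,B,M)): print(n,np.hypot(*P[:2]),np.arctan2(P[1],P[0]))
from scipy.spatial.transform import Rotation as R
print(R.from_quat(get_state()['tcp_rot']).as_matrix().round(3))
```

```text
[ 0.44393208 -0.10345428  0.042     ] [0.44436786 0.06260199 0.042     ] [0.57267163 0.06870986 0.124     ]
[[319.98307114 305.72454434]
 [266.5010223  260.47534001]
 [320.01793678 205.40109676]
 [318.8657179  326.68603599]
 [266.7104538  279.20328314]]
meas (319.875, 305.875) (266.375, 260.375) (319.625, 205.625)
[ 0.44354652 -0.10367191  0.042     ]
[0.44435684 0.06304673 0.042     ]
[0.57132364 0.06823631 0.124     ]
A 0.4558272514292684 -0.22895446359715727
B 0.44875584210834785 0.13995768834629174
M 0.5767788490258497 0.11941044679340436
[[ 0.938  0.346 -0.   ]
 [ 0.346 -0.938  0.   ]
 [-0.    -0.    -1.   ]]
```

```bash
cat >> h.py <<'E'
from scipy.spatial.transform import Rotation as Rot
def d(x,y,z):
    s=get_state(); v=np.array([x,y,z])-s['position']
    print('t',round(s['t'],2),'pos',s['position'].round(4),'tool delta',(Rot.from_quat(s['tcp_rot']).inv().apply(v)).round(4),'gap',round(s['finger_gap'],4),'F',s['contact_force'].round(1))
E
python3 - <<'E'
from h import *
c=get_calibration('top')
for n,p in dict(green=(263,268),purple=(146,182)).items():print(n,atz(c,p,.124))
d(.4437,-.1036,.2)
E
python3 -m crank '[0.029,-0.027,0,0,-1, 0.029,-0.027,0,0,-1, 0.029,-0.027,0,0,-1, 0.029,-0.027,0,0,-1, 0.029,-0.027,0,0,-1, 0.029,-0.027,0,0,-1, 0.029,-0.027,0,0,-1, 0.029,-0.027,0,0,-1]' 40
python3 -c "
from h import *
d(.4437,-.1036,.2)"
```

```text
green [0.37592084 0.16913481 0.124     ]
purple [0.5545641  0.40570608 0.124     ]
t 0.4 pos [ 0.2073 -0.563   0.2311] tool delta [ 0.3806 -0.3494  0.0312] gap 0.0854 F [-0.5  0.3  0.5]
t: 1.07
position: [0.3508, -0.2784, 0.2315]
tcp_rot: [0.985, 0.175, 0.0, 0.0]
contact_force: [0.3, 0.4, -0.1]
finger_gap: 0.0853
t 1.07 pos [ 0.3508 -0.2784  0.2315] tool delta [ 0.1475 -0.132   0.0315] gap 0.0853 F [ 0.3  0.4 -0.1]
```

```bash
python3 -m crank '[0.028,-0.025,0,0,-1, 0.028,-0.025,0,0,-1, 0.028,-0.025,0,0,-1, 0.028,-0.025,0,0,-1, 0.022,-0.020,0.01,0,-1, 0.0135,-0.012,0.02,0,-1, 0,0,0,0,-0.4, 0,0,0,0,-0.4]'
python3 - <<'E'
from h import *
d(.4437,-.1036,.018)
save('wrist','w1.png')
c=get_calibration('wrist')
print(proj(c,[[.4437,-.1036,.042],[.4437,-.1036,0]]))
for q in look_for('wrist','vial_a_centre'):print(q)
E
```

```text
t: 1.73
position: [0.4428, -0.1046, 0.2003]
tcp_rot: [0.984, 0.177, -0.001, -0.0]
contact_force: [-0.4, -1.2, 1.1]
finger_gap: 0.0636
t 1.73 pos [ 0.4428 -0.1046  0.2003] tool delta [ 0.0016 -0.0004  0.1823] gap 0.0636 F [-0.4 -1.2  1.1]
[[273.45473165 195.0153174 ]
 [273.71317243 185.7125611 ]]
{'bbox': [266.3, 182.0, 287.5, 203.7], 'score': 0.66}
```

View pics/w1.png

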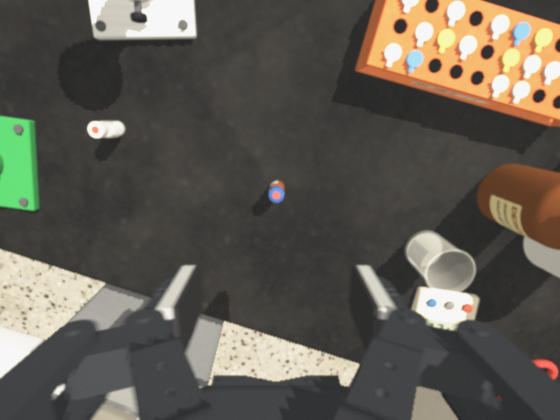

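The wrist view shows the amber cap at (276,196). The prediction was (273,195), so they agree to about 2 mm. I'll descend and grip.

```bash
python3 -m crank '[0.0016,0.0006,0.04,0,-0.4, 0,0,0.04,0,-0.4, 0,0,0.04,0,-0.4, 0,0,0.035,0,-0.4, 0,0,0.02,0,-0.4, 0,0,0.008,0,-0.4, 0,0,0,0,1, 0,0,0,0,1]' 25
python3 -m crank '[0,0,0,0,1, 0,0,0,0,1, 0,0,0,0,1]'
python3 - <<'E'
from h import *
d(.572,.0685,.17)
save('wrist','w2.png')
E
```

```text
t: 2.5
position: [0.4457, -0.1064, 0.0201]
tcp_rot: [0.985, 0.175, 0.001, 0.001]
contact_force: [0.1, 0.1, 0.5]
finger_gap: 0.0368
t: 2.75
position: [0.4465, -0.106, 0.0208]
tcp_rot: [0.984, 0.175, 0.002, 0.001]
contact_force: [-0.1, -1.5, 5.8]
finger_gap: 0.0132
t 2.75 pos [ 0.4465 -0.106   0.0208] tool delta [ 0.1786 -0.12   -0.149 ] gap 0.0132 F [-0.1 -1.5  5.8]
```

View pics/w2.png

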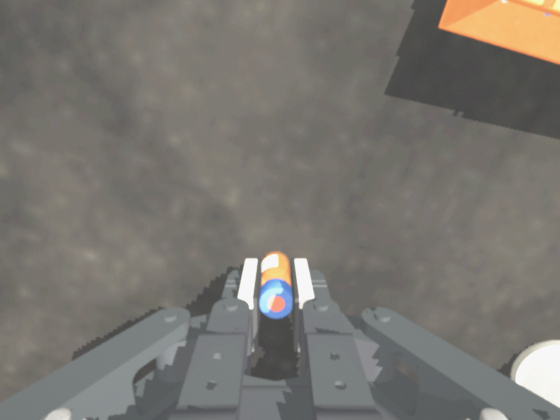

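```bash
python3 -m crank '[0,0,0,0,1, 0,0,0,0,1]'
python3 - <<'E'
from h import *
im=save('wrist','w3.png')
c=get_calibration('wrist')
d(.572,.0685,.17)
s=get_state();Tm=Rot.from_quat(s['tcp_rot']).as_matrix();p=s['position']
# projected TCP & hold points
print(proj(c,[p,p-Tm[:,2]*.0187,p+Tm[:,1]*.008,p-Tm[:,1]*.008]))
cv2.imwrite('pics/w3z.png',cv2.resize(im[230:350,200:350,::-1],None,fx=5,fy=5,interpolation=cv2.INTER_CUBIC))
E
```

```text
t: 2.97
position: [0.4465, -0.1061, 0.0208]
tcp_rot: [0.984, 0.176, 0.002, 0.001]
contact_force: [-0.9, -1.5, 6.8]
finger_gap: 0.0133
t 3.02 pos [ 0.4465 -0.106   0.0208] tool delta [ 0.1786 -0.1199 -0.149 ] gap 0.0132 F [-0.7 -0.7  6.8]
[[274.59478133 276.54653299]
 [274.4475886  297.42385028]
 [291.99780864 276.54180389]
 [257.19311399 276.54845241]]
```

View pics/w3z.png

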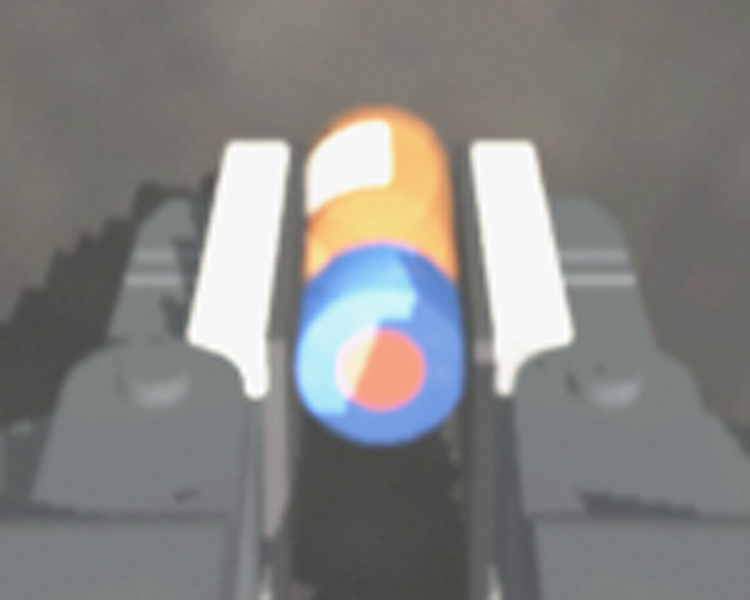

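```bash
python3 -m crank '[0,0,-0.01,0,1, 0,0,-0.03,0,1, 0,0,-0.035,0,1, 0,0,-0.035,0,1, 0,0,-0.035,0,1, 0,0,-0.015,0,1]'
python3 - <<'E'
from h import *
im=save('scene','s3.png')
d(.572,.0685,.17)
c=get_calibration('scene');p=get_state()['position'];print(proj(c,[p,p-[0,0,.017],p+[0,0,.025]]))
u,v=proj(c,[p])[0].astype(int)
cv2.imwrite('pics/s3z.png',cv2.resize(im[max(v-60,0):v+60,u-60:u+60,::-1],None,fx=5,fy=5,interpolation=cv2.INTER_CUBIC));print(u,v)
E
```

```text
t: 3.52
position: [0.4461, -0.1056, 0.1847]
tcp_rot: [0.984, 0.176, 0.003, 0.002]
contact_force: [0.3, 0.9, 0.3]
finger_gap: 0.0132
t 3.57 pos [ 0.4468 -0.1058  0.1863] tool delta [ 0.1776 -0.1204  0.017 ] gap 0.0131 F [-0.6 -0.4  2. ]
[[326.80555831 224.5688291 ]
 [326.23781442 234.96967173]
 [327.66054084 208.83772734]]
326 224
```

View pics/s3z.png

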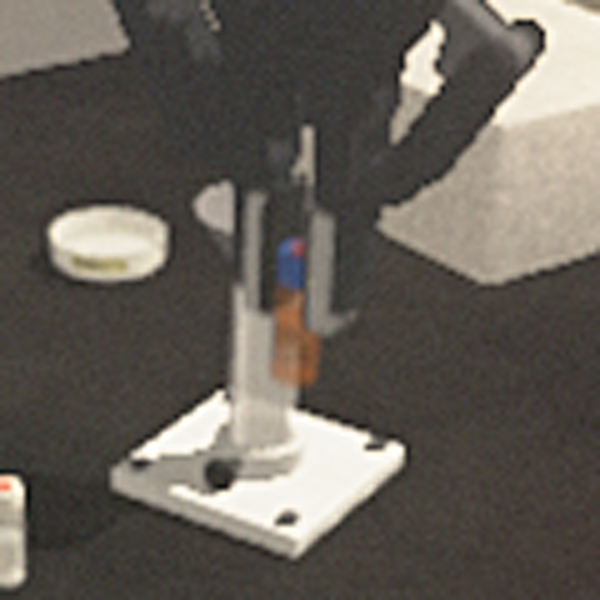

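```bash
python3 -m crank '[0.02,-0.0135,0,0,1, 0.03,-0.02,0,0,1, 0.03,-0.02,0,0,1, 0.03,-0.02,0,0,1, 0.03,-0.02,0,0,1, 0.0245,-0.0165,0,0,1, 0.015,-0.0105,0,0,1, 0,0,0,0,1]'
python3 - <<'E'
from h import *
im=save('scene','s4.png'); 
c=get_calibration('scene')
u,v=proj(c,[[.572,.0685,.15]])[0].astype(int)
a=cv2.resize(im[v-60:v+60,u-60:u+60,::-1],None,fx=5,fy=5,interpolation=cv2.INTER_CUBIC);cv2.imwrite('pics/s4z.png',a)
save('wrist','w4.png')
d(.573,.0685,.123)
print(proj(get_calibration('wrist'),[[.572,.0685,.124],[.572,.0685,.1]]))
print(u,v)
E
```

```text
t: 4.23
position: [0.5725, 0.073, 0.1773]
tcp_rot: [0.984, 0.177, -0.001, -0.001]
contact_force: [-0.3, 0.7, -1.1]
finger_gap: 0.0131
t 4.33 pos [0.5714 0.0702 0.1778] tool delta [0.001  0.0021 0.0548] gap 0.0131 F [-0.3 -0.9  0. ]
[[277.79709253 236.48954268]
 [277.59724801 224.31902316]]
320 193
```

View pics/s4z.png

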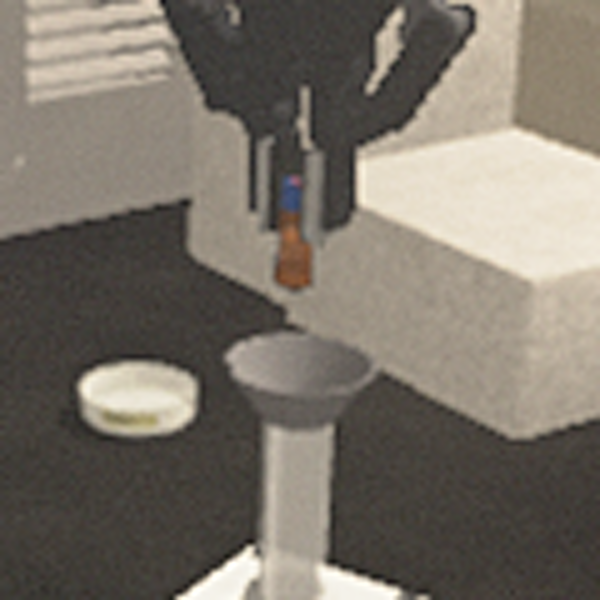

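View pics/w4.png

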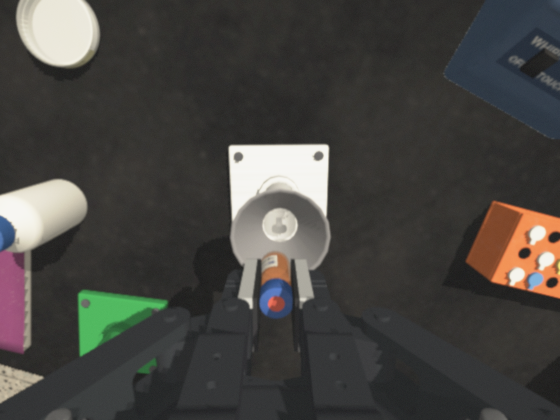

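```bash
python3 -m crank '[0.0005,0.0012,0.02,0,1, 0.0005,0.0013,0.02,0,1, 0,0,0.01,0,1, 0,0,0.004,0,1, 0,0,0,0,1, 0,0,0,0,1]'
python3 - <<'E'
from h import *
im=save('scene','s5.png'); 
c=get_calibration('scene')
a=cv2.resize(im[133:253,260:380,::-1],None,fx=5,fy=5,interpolation=cv2.INTER_CUBIC);cv2.imwrite('pics/s5z.png',a)
d(.573,.0685,.123)
E
```

```text
t: 4.83
position: [0.5736, 0.0673, 0.1252]
tcp_rot: [0.985, 0.175, 0.0, 0.0]
contact_force: [0.4, -0.0, 0.2]
finger_gap: 0.0135
t 4.88 pos [0.5739 0.0675 0.1257] tool delta [-0.0005 -0.0013  0.0027] gap 0.0129 F [ 0.5 -0.3 -0.1]
```

View pics/s5z.png

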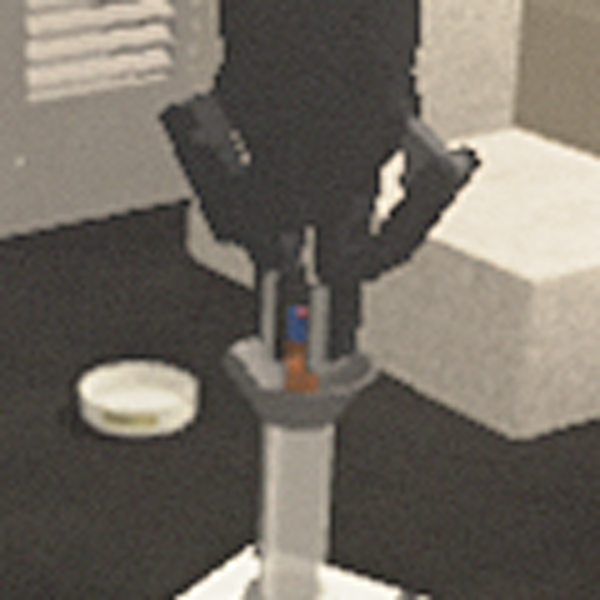

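The vial hangs centred in the funnel with its foot near the throat and no contact force, so I'll release it.

```bash
python3 -m crank '[0,0,0.001,0,0.5, 0,0,0,0,0.5, 0,0,0,0,0.45, 0,0,0,0,0.45, 0,0,-0.02,0,0.45, 0,0,-0.03,0,0.3, 0,0,-0.03,0,0, 0,0,0,0,-0.4]'
python3 - <<'E'
from h import *
im=save('scene','s6.png'); 
a=cv2.resize(im[133:283,260:380,::-1],None,fx=4,fy=4,interpolation=cv2.INTER_CUBIC);cv2.imwrite('pics/s6z.png',a)
save('wrist','w6.png')
d(.4444,.0628,.2)
E
```

```text
t: 5.55
position: [0.5756, 0.0679, 0.2111]
tcp_rot: [0.984, 0.176, 0.005, 0.001]
contact_force: [0.8, -0.1, 1.2]
finger_gap: 0.0534
t 5.65 pos [0.5743 0.0678 0.2054] tool delta [-0.1237 -0.0402  0.0049] gap 0.0595 F [-0.3  0.6 -0.3]
```

View pics/s6z.png

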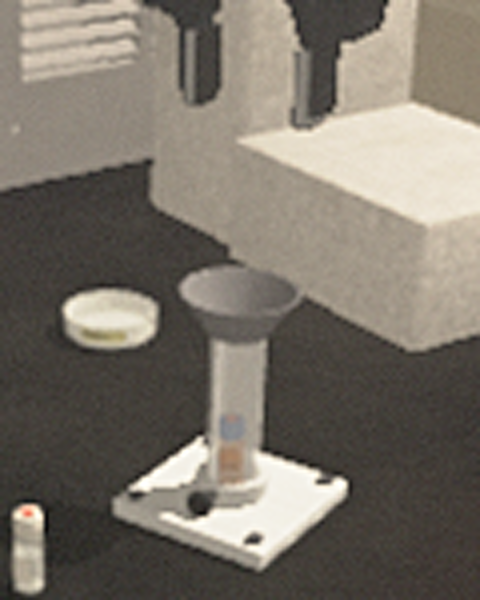

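View pics/w6.png

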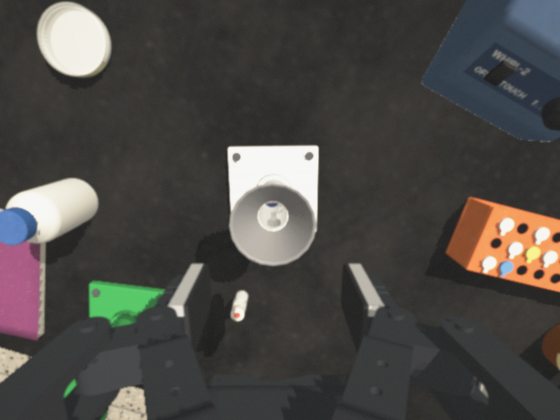

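The amber vial stands on the tube bottom with its cap up (scene crop (230,440)). Next is the clear vial.

```bash
python3 -m crank '[-0.02,-0.0065,0,0,-0.4, -0.03,-0.01,0,0,-0.4, -0.03,-0.01,0,0,-0.4, -0.025,-0.008,0,0,-0.4, -0.0187,-0.0057,0.002,0,-0.4, 0,0,0.002,0,-0.4, 0,0,0,0,-0.4]'
python3 - <<'E'
from h import *
d(.4444,.0628,.018)
save('wrist','w7.png')
print(proj(get_calibration('wrist'),[[.4444,.0628,.042],[.4444,.0628,0]]))
print(look_for('wrist','vial_b_centre'))
d(.4444,.0628,.018)
E
```

```text
t: 6.23
position: [0.4428, 0.0627, 0.198]
tcp_rot: [0.984, 0.176, -0.001, -0.0]
contact_force: [0.5, -0.0, -0.8]
finger_gap: 0.06
t 6.23 pos [0.4428 0.0627 0.198 ] tool delta [0.0017 0.0005 0.18  ] gap 0.06 F [ 0.5 -0.  -0.8]
[[275.49312265 196.24162808]
 [275.53300233 186.7065275 ]]
[{'bbox': [271.1, 177.9, 286.4, 205.4], 'score': 0.84}]
t 6.33 pos [0.4437 0.0627 0.1983] tool delta [0.0008 0.0002 0.1803] gap 0.0596 F [0.6 0.4 0.1]
```

View pics/w7.png

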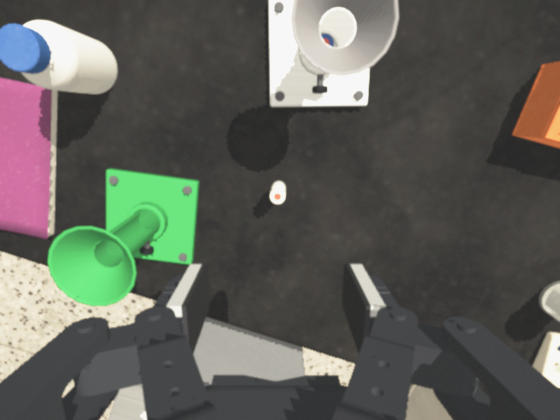

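```bash
python3 -m crank '[0.001,0.0005,0.04,0,-0.4, 0,0,0.04,0,-0.4, 0,0,0.04,0,-0.4, 0,0,0.032,0,-0.4, 0,0,0.019,0,-0.4, 0,0,0.007,0,-0.4, 0,0,0,0,1, 0,0,0,0,1]' 25
python3 -m crank '[0,0,0,0,1, 0,0,0,0,1, 0,0,0,0,1]'
python3 - <<'E'
from h import *
d(.573,.0685,.18)
im=save('wrist','w8.png')
cv2.imwrite('pics/w8z.png',cv2.resize(im[230:350,200:350,::-1],None,fx=4,fy=4,interpolation=cv2.INTER_CUBIC))
E
```

```text
t: 7.0
position: [0.4454, 0.0626, 0.022]
tcp_rot: [0.984, 0.175, 0.0, 0.0]
contact_force: [0.9, -0.0, 0.5]
finger_gap: 0.0366
t: 7.25
position: [0.4462, 0.0625, 0.0235]
tcp_rot: [0.984, 0.175, 0.002, 0.0]
contact_force: [0.7, -0.1, 4.1]
finger_gap: 0.0131
t 7.25 pos [0.4462 0.0625 0.0235] tool delta [ 0.1216  0.0384 -0.156 ] gap 0.0131 F [ 0.7 -0.1  4.1]
```

View pics/w8z.png

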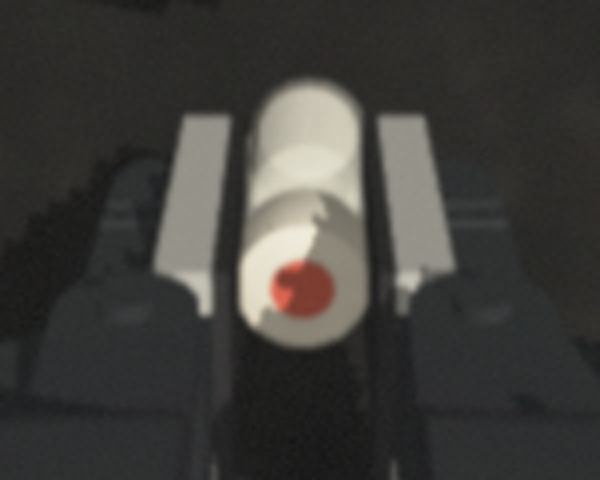

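```bash
python3 -m crank '[0,0,-0.01,0,1, 0,0,-0.03,0,1, 0,0,-0.035,0,1, 0,0,-0.035,0,1, 0,0,-0.03,0,1, 0,0,-0.016,0,1]'
python3 -m crank '[0.015,0.005,0,0,1, 0.025,0.008,0,0,1, 0.025,0.008,0,0,1, 0.025,0.008,0,0,1, 0.02,0.006,0,0,1, 0.012,0.0035,0,0,1, 0,0,0,0,1, 0,0,0,0,1]'
python3 - <<'E'
from h import *
im=save('scene','s9.png'); 
a=cv2.resize(im[133:253,260:380,::-1],None,fx=5,fy=5,interpolation=cv2.INTER_CUBIC);cv2.imwrite('pics/s9z.png',a)
save('wrist','w9.png')
d(.5735,.068,.126)
E
```

```text
t: 7.8
position: [0.4455, 0.0627, 0.1827]
tcp_rot: [0.984, 0.176, 0.003, 0.0]
contact_force: [0.0, -0.4, 1.0]
finger_gap: 0.013
t: 8.47
position: [0.5723, 0.0686, 0.1773]
tcp_rot: [0.984, 0.175, -0.001, -0.0]
contact_force: [-1.1, 0.4, -0.3]
finger_gap: 0.013
t 8.57 pos [0.5718 0.0686 0.1777] tool delta [0.0014 0.0012 0.0517] gap 0.0129 F [0.6 0.5 0.4]
```

View pics/s9z.png

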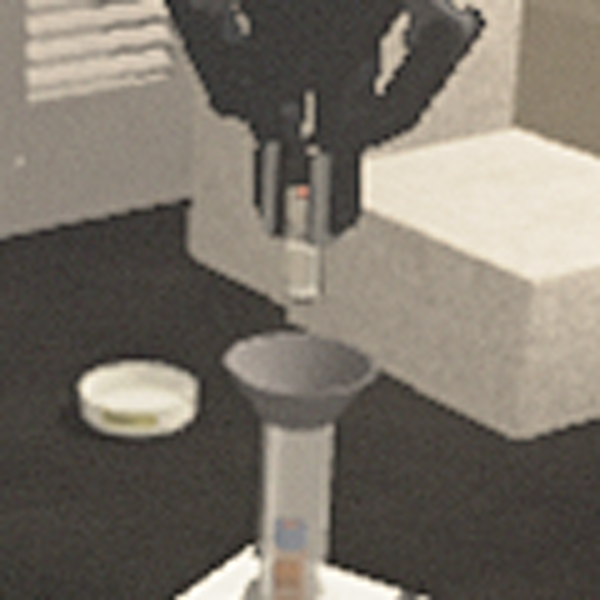

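View pics/w9.png

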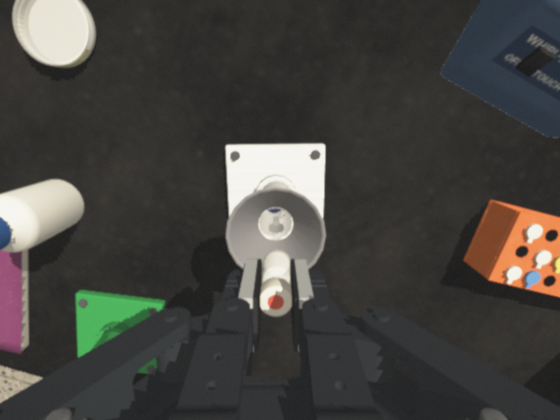

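The clear vial hangs centred over the funnel: wrist (275,290) against funnel (276,230), and scene crop x 302 against 302. I'll lower and release it.

```bash
python3 -m crank '[0.0006,0.0003,0.02,0,1, 0.0006,0.0003,0.02,0,1, 0,0,0.008,0,1, 0,0,0.004,0,1, 0,0,0,0,1, 0,0,0,0,1]'
python3 -m crank '[0,0,0,0,0.5, 0,0,0,0,0.5, 0,0,0,0,0.45, 0,0,0,0,0.45, 0,0,-0.02,0,0.45, 0,0,-0.03,0,0.3, 0,0,-0.03,0,0, 0,0,-0.01,0,-0.4]'
python3 - <<'E'
from h import *
im=save('scene','s10.png'); 
a=cv2.resize(im[133:283,260:380,::-1],None,fx=4,fy=4,interpolation=cv2.INTER_CUBIC);cv2.imwrite('pics/s10z.png',a)
save('wrist','w10.png')
d(.4444,.0628,.2)
E
```

```text
t: 9.07
position: [0.5738, 0.0685, 0.1264]
tcp_rot: [0.984, 0.176, 0.001, 0.0]
contact_force: [1.1, 0.2, 0.1]
finger_gap: 0.0129
t: 9.73
position: [0.575, 0.0685, 0.2209]
tcp_rot: [0.984, 0.175, 0.004, 0.0]
contact_force: [1.0, -1.1, 1.1]
finger_gap: 0.0529
t 9.83 pos [0.575  0.0685 0.2187] tool delta [-0.1246 -0.0398  0.0179] gap 0.0595 F [ 0.2  0.1 -0.1]
```

View pics/s10z.png

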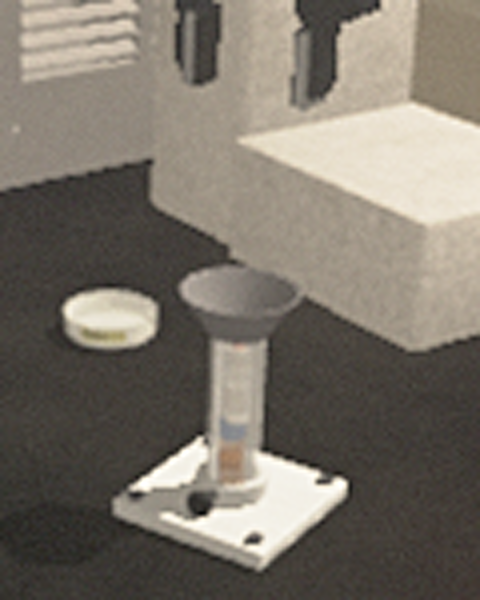

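View pics/w10.png

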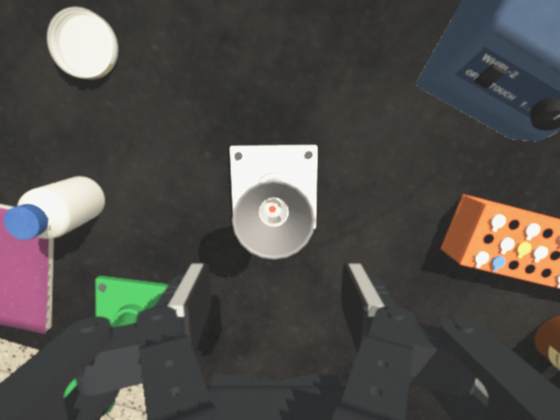

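```bash
python3 -m crank '[0,0,-0.01,0,-0.4, 0,0,0,0,-0.4, 0,0,0,0,-0.4]'
python3 - <<'E'
from h import *
print(proj(get_calibration('scene'),[[.572,.0685,.094],[.572,.0685,.052]]))
d(.57,.0685,.22)
print(bot.close_job())
E
```

```text
t: 10.08
position: [0.5736, 0.0684, 0.2241]
tcp_rot: [0.984, 0.175, -0.001, -0.0]
contact_force: [-1.0, -0.3, -0.1]
finger_gap: 0.0597
[[319.1858981  219.20997761]
 [318.33178719 237.74007257]]
t 10.08 pos [0.5736 0.0684 0.2241] tool delta [-0.0033 -0.0013  0.0042] gap 0.0597 F [-1.  -0.3 -0.1]
the job is handed in; nothing more can be done
None
```

Both vials are in the grey magazine, cap upwards: the amber one on the tube bottom and the clear one on top of it. I handed the job in at about 10 s.

- **Final position:** in the last scene picture the top cap sits at about pixel (319, 219). A full stack, 30 mm below the rim, should appear at (319, 219). The wrist picture shows the cap centred in the throat.
- **Robot:** the gripper was open and about 10 cm above the rim, touching nothing. The wrist force I read stayed under about 7 N, highest while gripping the amber vial. I did not move or touch the green and purple magazines.
- **Disagreement:** with a vial held, the gripper reported an opening of about 13 mm, less than the 14 mm cap or 16 mm body. I don't know why, but the pictures showed both vials held upright.

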